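# Knock the drips off the soap dish, turning it under a loose soap ball

## Robot

A 6-joint arm with a two-finger parallel gripper is mounted at the origin on the work surface. World frame = base frame: x ahead of the robot, y to its left, z up, the work surface at z = 0. Lengths are in mm, angles in rad, forces in N, time in s.
With the tool pointing down it reaches from about 275 to 750 mm from the base axis. Payload 10.2 kg.
Tool frame: the origin (TCP) lies at the very end of the fingers, on their centre line; the grasp point (between the pads) lies 19 mm behind it; z points along the fingers, y is the line along which they close (so a half turn about z gives the same grasp; the last joint's range is limited). The gripper opens to 85 mm and grips with 20 to 120 N. Pads are 22 mm wide; open, the fingers measure 114 mm over their backs; the gripper's body (76 mm by 85 mm) begins 54 mm behind the grasp point. The pads swing forward as they close: fully open they stand 13 mm farther back than shut.
Start: joints at [0.924, 0.313, 1.498, -0, 1.331, -0.223], TCP at [215.907, 478.555, 231.294] pointing down, gripper open.
Joint ranges: [-2.94, 2.94], [-0.97, 2.17], [0.19, 2.56], [-1.23, 4.37], [0.02, 3.11], [-2.88, 2.88]. Speed limits (rad/s): [2.39, 2.39, 3.01, 3.14, 3.14, 3.14].

## Interface

Orientations are given as a unit quaternion [w, x, y, z].
In Python, from rig import ctrl, optics gives the robot as it stands. The module is installed in compiled form; this text tells all that it offers.
- The arm moves only by the shell command python3 -m handwheel 'ROWS' [FORCE]. ROWS is JSON, a list that holds one entry, the list of rows, each a list of 5 numbers: the gripper command: -1 is fully open, 1 is shut, values between are in proportion, then the shift along the world's x, y, z in units of 50 mm (1.0 is 50 mm), then the turn about the world's z in units of 8 degrees (1.0 is 8 degrees). In form: [[[gripper, tx, ty, tz, twist], ...]]. A call has 1 to 10 rows; each row shifts and turns the commanded pose from where the row before left it; what a row does not reach is not made up. A row lasts 1/10 s, in which the tool goes at most 50 mm and 8.59 degrees, less where a joint would pass 70% of its speed; a pose out of reach is approached as far as the arm can. A call is refused whole if a number of a shift passes 1 or a number of a turn 1, either way. A call with a gripper value outside its range is refused whole. The fingers move at their own pace and stop on an object; FORCE is the grip in N (left out, the last holds). Time passes only in rows, so rows that do not move let the fingers close. It gives the time, the measured TCP pose, the force, the opening and the grip force at its end, in the units of the state.
- ctrl.sense(): the state, without advancing time (a new reading comes with each control period).
- optics.capture(name): name is "scene" or "top" or "wrist"; returns a dict with "img" (420x560x3 uint8, blue, green, red), "K" (3x3 intrinsics, pixels), "R" (3x3) and "t" (3): a world point X has camera coordinates R X + t. Camera axes: x right, y down, z forward; pixel columns grow to the right and rows downward; lengths in mm; the calibration is good to about 2 mm. A picture is of the moment at which its call begins. There is no depth.
- ctrl.finish_job(): hands the job in; it is judged then, once.
The state is a dict: "time_s": time; "joints": joint angles; "dq": joint speeds; "tau": joint torques, N m; "eef_pos": TCP position; "ee_rot": TCP orientation; "force": force on the tool from outside, world axes, zero at the start; "wrist_torque": the same for the moment, N m; "grip_width": opening from 0.0 (shut) to 1.0 (fully open); "grip_force": force on a finger pad.
Only numpy, scipy, OpenCV 4.12 (cv2) and the standard library are available. Lean on these libraries where they do the work, as an engineer would, in place of code of your own. Each camera call takes 0.05 s, during which the arm holds its last target. There are 200 camera calls.

## Task

Lift the steel soap dish by its arched handle, soap ball loose in it, and press one of the two sides from which the handle rises square against the middle of the sprung drip bar, pushing the bar in about a centimetre for half a second. Draw the dish clear, give it a quarter turn in the air and press the next, plain side square against the middle of the bar in the same way. Keep the dish level and the ball in its middle all along, leave the other things alone, and finish while still holding the dish in the air against the pushed-in bar.

Things in the scene. Friction and masses are not known exactly. Their poses are not given: they have to be found in the camera images.
- soap_dish: Square steel soap dish, 104 x 104 mm, walls 26 mm high, 0.25 kg. Origin: centre of its underside; z up. Its floor slopes 6 degrees down to the middle, 5 mm above the underside. A fixed arched handle runs along x: 12 mm wide feet rise flush with the middles of the +x and -x walls, upright to 70 mm height, then slope in to a level green grip bar. The +y and -y sides are plain.
- dish_handle (a point): Centre of the level green grip bar of the handle, 95 mm straight above the dish's origin; axes as the dish's. The bar is 62 mm long along the dish's x, 12 mm thick along y, 16 mm tall; pinch it across y from above. The dish hangs balanced below it.
- soap_ball_center (a point): Centre of the hard yellow soap ball, 40 mm diameter, about 35 g, lying loose in the middle of the dish, its top 45 mm above the dish's underside. It rolls if the dish is tilted or jerked.
- drip_bracket: Dark steel bent bracket fixed to the cement, 110 mm wide (y), 98 mm high at its rear upright; base plate 8 mm thick, its front edge 32 mm ahead (-x) of the origin. Origin: on the cement, under the middle of the bar's width; its -x axis is the way the drip bar faces (roughly towards the robot), z up.
- bar_face (a point): Centre of the front face of the drip bar: black rubber bar with an orange back, 120 mm long (along the bracket's y), reaching from 45 to 90 mm above the cement. With the bar out (joint 0) this point lies 40 mm ahead (-x) of the bracket's origin, 67.5 mm above the cement; axes as the bracket's; moves with the bar.
- drip_bar (a joint): Travel of the sprung drip bar, m: 0 fully out, grows as it is pushed back along the bracket's +x, stops at 0.020. Soft spring: about 0.7 N to start, 1.5 N at 0.010 m; it comes back by itself.
- caddy: Bystander, fixed: three-tier green plastic caddy 220 x 150 mm, 250 mm high; origin at the centre of its underside.
- scrub_brush: Bystander: wooden scrub brush, 235 mm long along its x with the handle to -x, 50 mm wide, 50 mm high; origin on its underside.
- bottle_cap: Bystander: blue spray bottle cap, 32 mm diameter, 30 mm high; origin at the centre of its underside.
- glass_jar: Bystander: small glass jar with brass lid, 70 mm diameter, 85 mm high; origin at the centre of its underside.
- spray_bottle: Bystander: clear bottle with blue top, 68 mm diameter, 180 mm high; origin at the centre of its underside.
- steel_mug: Bystander: steel mug, 80 mm diameter, 85 mm high; origin at the centre of its underside.

How it is judged (in metres and radians):
On the way, in this order (a step that is already met when the one before it is completed fails the run):
1. a handle side of the lifted dish pressed square on the middle of the drip bar, ball centred (value of joint drip_bar between 0.004 and 0.018 m and contact force between soap_dish and drip_bracket above 0.3 N and height (world z) of soap_dish between 0.028 and 0.088 m and y of soap_dish in the frame of drip_bracket between -0.03 and 0.03 m and x of soap_dish in the frame of drip_bracket below -0.06 m and angle between the x axis of soap_dish and the x axis of drip_bracket, either way round below 0.14 rad and horizontal distance between soap_ball_center and soap_dish below 0.014 m), for 0.3 s.
2. dish drawn clear of the bar and turned a quarter turn in the air, ball centred (value of joint drip_bar below 0.002 m and contact force between soap_dish and drip_bracket below 0.1 N and height (world z) of soap_dish above 0.028 m and angle between the y axis of soap_dish and the x axis of drip_bracket, either way round below 0.25 rad and horizontal distance between soap_ball_center and soap_dish below 0.014 m), for 0.1 s.
At the end, for the whole second after the job is handed in: A plain (y) side of the dish is held against the drip bar: bar pushed in 4 to 18 mm, side square to it within 0.14 rad, dish within 30 mm of the bar's middle, underside 28 to 88 mm above the cement, level within 0.09 rad, still, in the fingers, ball centre within 14 mm of the dish's middle (value of joint drip_bar between 0.004 and 0.018 m and contact force between soap_dish and drip_bracket above 0.3 N and height (world z) of soap_dish between 0.028 and 0.088 m and y of soap_dish in the frame of drip_bracket between -0.03 and 0.03 m and x of soap_dish in the frame of drip_bracket below -0.06 m and angle between the y axis of soap_dish and the x axis of drip_bracket, either way round below 0.14 rad and angle between soap_dish's own z axis and vertical below 0.09 rad and horizontal distance between soap_ball_center and soap_dish below 0.014 m and linear speed of soap_dish below 0.02 m/s and contact force between the fingers and soap_dish above 1 N); the arm keeps its last pose, push and grip.
It fails at once if the soap ball rolls away from the middle of the dish (over 22 mm) (horizontal distance between soap_ball_center and soap_dish above 0.022 m).
It fails at once if the dish is tipped (over 0.2 rad) (angle between soap_dish's own z axis and vertical above 0.2 rad).
It fails at once if the brush, cap, jar, bottle or mug is disturbed (over 20 mm) (distance of any of scrub_brush, bottle_cap, glass_jar, spray_bottle, steel_mug from where it was at the start of the episode above 0.02 m).
It fails at once if the robot runs into the caddy (contact force between the arm and caddy above 5 N).
It also fails if it takes over 64 s, if anything falls off the work surface, if the arm or the gripper's body presses on something with over 40 N, if the wrist force passes 120 N, or if a joint passes its speed limit or range.

## Working session

There is one attempt and no reset: what is moved stays moved. The work goes in short steps, Python scripts to look and compute and a shell command to move; the robot and the scene stay as the last step left them, time stands still between calls to the robot, and variables do not carry over. Pictures are saved under pics/ and viewed, at most 10 in all, crops included, and the job is handed in when it is done.

```bash
mkdir -p pics; cat > h.py <<'E'
import numpy as np, cv2
from rig import ctrl, optics
def snap(n,f):
    c=optics.capture(n); cv2.imwrite('pics/'+f,c['img']); np.savez('pics/'+f[:-4]+'.npz',K=c['K'],R=c['R'],t=c['t']); return c
def back(f,u,v,z):
    c=np.load('pics/'+f+'.npz'); R=c['R'];t=c['t'].ravel()
    d=R.T@np.linalg.solve(c['K'],[u,v,1]); o=-R.T@t
    return o+d*(z-o[2])/d[2]
def proj(f,X):
    c=np.load('pics/'+f+'.npz'); p=c['K']@(c['R']@np.array(X,float)+c['t'].ravel()); return p[:2]/p[2]
E
python3 - <<'E'
from h import *
snap('top','top1.png'); snap('scene','scene1.png'); s=ctrl.sense(); print(s)
E
```

```text
{'time_s': 0.1, 'joints': array([ 9.23595136e-01,  3.13410118e-01,  1.49836172e+00, -5.13366691e-05,
        1.33098601e+00, -2.23403182e-01]), 'dq': array([-0.0005598 , -0.00315467, -0.00111204, -0.0011934 ,  0.00080653,
       -0.0011143 ]), 'tau': array([ 2.79074047e-03, -4.12895858e+01, -2.60139227e+01, -5.53255302e-05,
        2.99318352e-03, -7.27858742e-05]), 'eef_pos': array([215.77630052, 478.35682504, 230.78384446]), 'ee_rot': array([-2.23068755e-04,  2.10310798e-01,  9.77634404e-01, -5.38782489e-04]), 'force': array([-0.70569532, -0.11748298, -0.04631716]), 'wrist_torque': array([0.00624732, 0.03355194, 0.02530146]), 'grip_force': 0.0, 'grip_width': 1.0003722605638574}
```

View pics/top1.png

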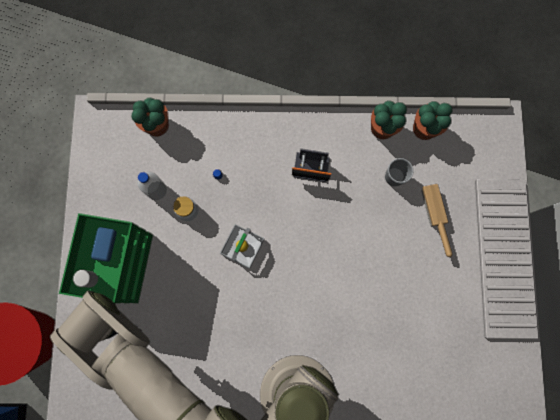

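View pics/scene1.png

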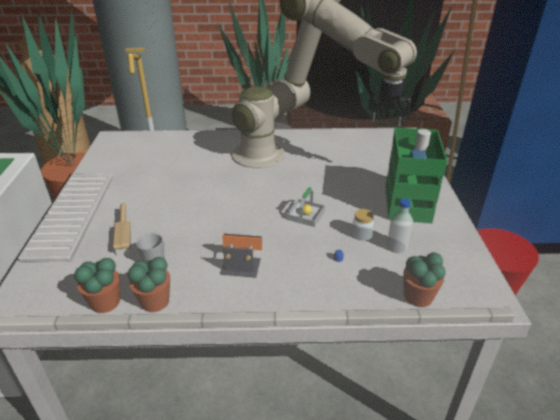

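The top view shows the dish at about (243,248) with its green grip near (240,242). The bracket is at (312,165) with its bar edge along row ~175, facing the robot. The jar is at (185,207), the cap at (217,174), the mug at (398,173) and the caddy at lower left. I'll enlarge the dish and bracket, and measure by colour.

```bash
python3 - <<'E'
from h import *
im=cv2.imread('pics/top1.png')
cv2.imwrite('pics/crop1.png',cv2.resize(im[140:285,210:345],None,fx=4,fy=4,interpolation=cv2.INTER_CUBIC))
hsv=cv2.cvtColor(im,cv2.COLOR_BGR2HSV)
def blob(lo,hi,x0,x1,y0,y1,z,n):
    m=cv2.inRange(hsv,lo,hi); k=np.zeros_like(m); k[y0:y1,x0:x1]=m[y0:y1,x0:x1]
    p=np.argwhere(k)[:,::-1].astype(np.float32)
    (cx,cy),(w,h),a=cv2.minAreaRect(p); c=(p.mean(0)); box=cv2.boxPoints(((cx,cy),(w,h),a))
    print(n,len(p),c,(cx,cy),w,h,a,back('top1',*c,z).round(1)); print(np.array([back('top1',*b,z)[:2] for b in box]).round(1).tolist())
blob((45,90,60),(85,255,255),220,270,220,275,103,'green')
blob((20,110,100),(35,255,255),220,270,220,275,30,'ball')
blob((3,120,100),(18,255,255),280,345,150,190,90,'orange')
for n,u,v,z in [('jar',185,207,85),('cap',217,174,30),('bottle',144,178,180),('mug',399,170,85),('caddy_r',150,230,125)]: print(n,back('top1',u,v,z).round())
E
```

```text
green 67 [240.05971 242.86568] (240.0316925048828, 242.51461791992188) 3.5619945526123047 20.603696823120117 24.775142669677734 [443.3 176.4 103. ]
[[418.4, 193.5], [474.8, 169.2], [470.4, 159.4], [414.1, 183.8]]
ball 37 [241.56757 244.72974] (240.5, 245.0) 8.0 9.0 90.0 [446.  176.4  30. ]
[[457.5, 194.1], [457.8, 166.0], [432.8, 165.4], [432.4, 193.5]]
orange 81 [311.51852 170.53087] (311.0809020996094, 170.47398376464844) 38.47046661376953 2.128800630569458 8.746162414550781 [672.  -37.8  90. ]
[[677.3, 22.8], [684.1, 21.9], [667.0, -95.7], [660.3, -94.6]]
jar [553. 348.  85.]
cap [672. 261.  30.]
bottle [620. 454. 180.]
mug [ 679. -310.   85.]
caddy_r [475. 441. 125.]
```

View pics/crop1.png

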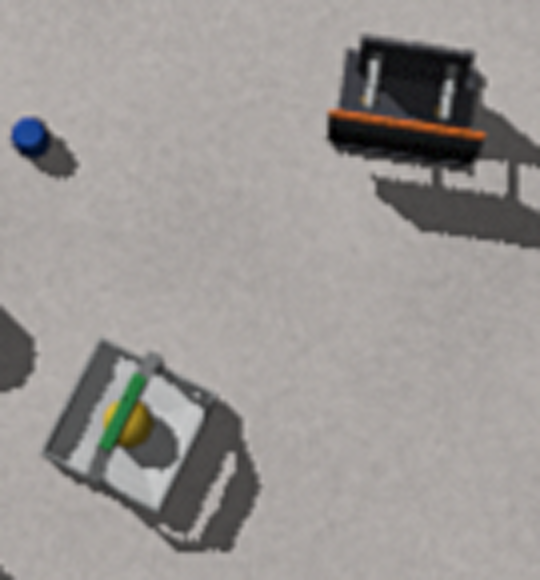

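The grip centre comes out at (443,176.5) with its axis at -23.4° and length 61 mm (given 62). The bracket's x axis is at about -8.2°, and the bar's orange back measures 119 mm (given 120), centred at (672,-37). The ball position agrees with the dish. The caddy lies at +y, so I move toward -y first and only then ahead.

```bash
python3 -m handwheel '[[[-1,0,-0.3,0,0],[-1,0,-0.6,0,0],[-1,0,-0.6,0,0],[-1,0,-0.6,0,0],[-1,0,-0.6,0,0],[-1,0,-0.6,0,0],[-1,0.1,-0.6,0,0],[-1,0.1,-0.3,0,0],[-1,0.3,-0.2,0,0],[-1,0.5,-0.2,0,0]]]' 80
python3 -m handwheel '[[[-1,0.5,-0.2,0,0],[-1,0.5,-0.2,0,0],[-1,0.5,-0.2,0,0],[-1,0.5,-0.2,0,0],[-1,0.5,-0.2,0,0],[-1,0.2,-0.2,0,0],[-1,0,0,0,0],[-1,0,0,0,0],[-1,0,0,0,0]]]'
```

```text
time_s: 1.1
eef_pos: [265.7, 248.0, 231.4]
ee_rot: [0.0, 0.21, 0.978, 0.0]
force: [0.4, 0.2, -0.1]
grip_width: 1.004
grip_force: 0.0
time_s: 2.0
eef_pos: [400.1, 189.0, 231.4]
ee_rot: [-0.0, 0.21, 0.978, 0.0]
force: [-1.1, -0.2, -0.1]
grip_width: 0.999
grip_force: 0.0
```

```bash
python3 - <<'E'
from h import *
c=snap('wrist','w1.png'); im=c['img']; hsv=cv2.cvtColor(im,cv2.COLOR_BGR2HSV)
m=cv2.inRange(hsv,(45,90,50),(85,255,255)); n,l,st,ce=cv2.connectedComponentsWithStats(m)
for i in range(1,n):
    if st[i,4]>150:
        p=np.argwhere(l==i)[:,::-1].astype(np.float32); r=cv2.minAreaRect(p); print(st[i],r)
        print(back('w1',*r[0],103).round(1),[back('w1',*b,103)[:2].round(1).tolist() for b in cv2.boxPoints(r)])
E
```

```text
[ 543    0   17  141 2094] ((551.0, 70.0), (140.0, 16.0), 90.0)
[392.3 445.4 103. ] [[337.4, 448.7], [342.6, 460.4], [454.2, 441.6], [448.3, 428.5]]
[280 211  13  58 633] ((286.0, 239.5), (12.0, 57.0), 0.0)
[441.7 178.2 103. ] [[467.8, 159.9], [412.3, 184.8], [417.0, 195.4], [472.8, 171.1]]
```

View pics/w1.png

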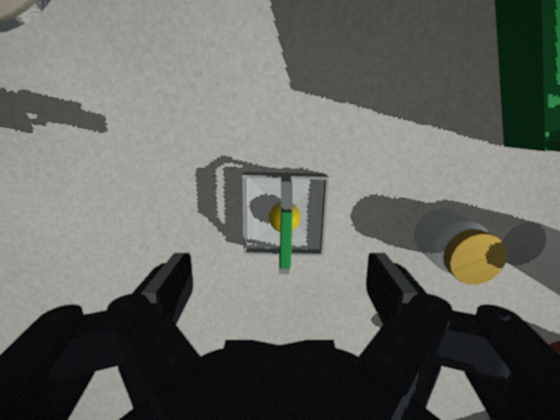

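The wrist view has the green grip at (286,240), which puts it at (442,178) with its axis at -24.2°. That agrees with the top view, and the fingers already close across it. I move over it, go down and close in stages.

```bash
python3 -m handwheel '[[[-1,0.3,-0.1,0,0],[-1,0.3,-0.1,0,0],[-1,0.24,-0.03,-0.2,0],[-1,0,0,-0.5,0],[-1,0,0,-0.5,0],[-1,0,0,-0.5,0],[-1,0,0,-0.5,0],[-1,0,0,-0.5,0],[-1,0,0,-0.3,0],[-1,0,0,-0.1,0]]]'
python3 -m handwheel '[[[-0.5,0,0,0,0],[0,0,0,0,0],[0.3,0,0,0,0],[0.45,0,0,0,0],[0.55,0,0,0,0],[0.6,0,0,0,0],[0.65,0,0,0,0],[0.7,0,0,0,0],[0.75,0,0,0,0],[0.8,0,0,0,0]]]' 60
python3 -m handwheel '[[[1,0,0,0,0],[1,0,0,0,0],[1,0,0,0,0],[1,0,0,0,0],[1,0,0,0,0]]]' 60
```

```text
time_s: 3.05
eef_pos: [441.8, 177.4, 75.2]
ee_rot: [-0.001, 0.21, 0.978, -0.0]
force: [-1.2, 0.4, 0.8]
grip_width: 1.002
grip_force: 0.0
time_s: 4.05
eef_pos: [442.9, 177.0, 76.4]
ee_rot: [0.0, 0.21, 0.978, -0.0]
force: [-0.8, -1.4, 3.0]
grip_width: 0.125
grip_force: 58.5
time_s: 4.55
eef_pos: [442.9, 177.0, 76.4]
ee_rot: [0.0, 0.21, 0.978, -0.0]
force: [-2.2, -3.2, 4.6]
grip_width: 0.129
grip_force: 58.8
```

```bash
python3 -m handwheel '[[[1,0,0,0.03,0],[1,0,0,0.07,0],[1,0,0,0.12,0],[1,0,0,0.15,0],[1,0,0,0.18,0],[1,0,0,0.18,0],[1,0,0,0.15,0],[1,0,0,0.1,0],[1,0,0,0.05,0],[1,0,0,0,0]]]'
python3 - <<'E'
from h import *
snap('wrist','w2.png'); print(ctrl.sense()['force'])
E
```

```text
time_s: 5.55
eef_pos: [443.0, 177.1, 128.0]
ee_rot: [0.0, 0.21, 0.978, 0.0]
force: [-0.0, -0.4, -3.1]
grip_width: 0.127
grip_force: 58.4
[ 0.28324771 -0.1254824  -2.61180478]
```

View pics/w2.png

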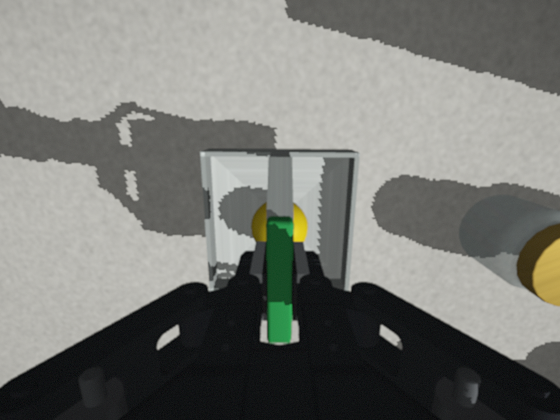

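The dish is lifted and level, with the ball centred under the grip at about (280,222); the load reads ~3 N, as it should. Next I carry it gently to about 40 mm in front of the bar, turning it +16° on the way.

```bash
python3 -m handwheel '[[[1,0.03,-0.05,0,0],[1,0.06,-0.1,0,0.05],[1,0.09,-0.15,0,0.1],[1,0.12,-0.2,0,0.15],[1,0.15,-0.25,0,0.15],[1,0.19,-0.31,0,0.15],[1,0.19,-0.31,0,0.15],[1,0.19,-0.31,0,0.15],[1,0.19,-0.31,0,0.15],[1,0.19,-0.31,0,0.15]]]'
python3 -m handwheel '[[[1,0.19,-0.31,0,0.15],[1,0.19,-0.31,0,0.15],[1,0.19,-0.31,0,0.15],[1,0.15,-0.25,0,0.15],[1,0.12,-0.2,0,0.1],[1,0.09,-0.15,0,0.05],[1,0.06,-0.1,0,0.05],[1,0.03,-0.05,0,0],[1,0,0,0,0],[1,0,0,0,0]]]'
python3 - <<'E'
from h import *
im=snap('top','top2.png')['img']; snap('wrist','w3.png'); print(ctrl.sense()['force'])
w=cv2.imread('pics/w3.png'); t=cv2.resize(im[140:240,260:360],(420,420),interpolation=cv2.INTER_CUBIC)
cv2.imwrite('pics/both.png',np.hstack([w[:,90:470],t]))
# top image: orange line
hsv=cv2.cvtColor(im,cv2.COLOR_BGR2HSV); m=cv2.inRange(hsv,(3,120,100),(18,255,255))[:190]; m[:,:280]=0;m[:,345:]=0;m[:150]=0
p=np.argwhere(m)[:,::-1].astype(np.float32); vx,vy,x,y=cv2.fitLine(p,cv2.DIST_L2,0,.01,.01).ravel()
a=back('top2',x-15*vx,y-15*vy,90);b=back('top2',x+15*vx,y+15*vy,90);print('yaw',np.degrees(np.arctan2(*(a-b)[[1,0]]))-90, (p[:,0].min()+p[:,0].max())/2,back('top2',x,y,90))
E
```

```text
time_s: 6.6
eef_pos: [513.3, 60.9, 127.5]
ee_rot: [-0.0, 0.127, 0.992, -0.0]
force: [-0.2, -0.4, -3.6]
grip_width: 0.126
grip_force: 58.4
time_s: 7.6
eef_pos: [563.7, -21.6, 127.8]
ee_rot: [-0.0, 0.072, 0.997, 0.0]
force: [-0.4, -0.6, -3.1]
grip_width: 0.132
grip_force: 58.4
[ 0.67710529 -0.2115203  -2.42052094]Traceback (most recent call last):
  File "<stdin>", line 7, in <module>
cv2.error: OpenCV(4.12.0) /io/opencv/modules/imgproc/src/linefit.cpp:50: error: (-215:Assertion failed) count > 0 in function 'fitLine2D_wods'
```

View pics/both.png

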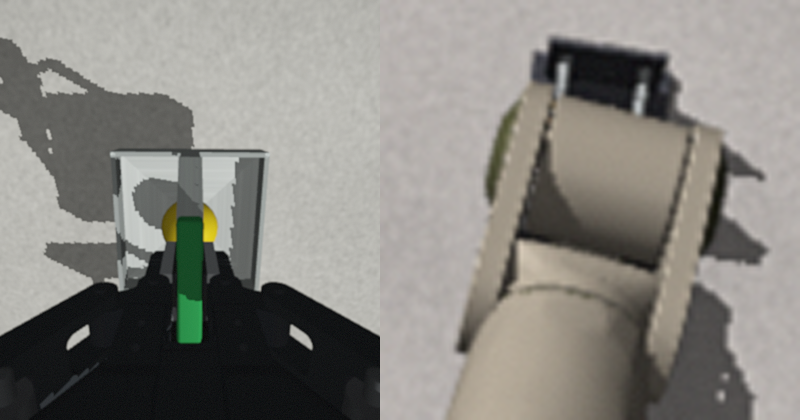

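The ball is still centred and the yaw matches the bracket (-8.3°). The arm hides the bar from the top camera, so I'll track the orange back with the scene camera while advancing.

```bash
cat >> h.py <<'E'
def orange(f,take=True):
    im=snap('scene',f)['img'] if take else cv2.imread('pics/'+f)
    m=cv2.inRange(cv2.cvtColor(im,cv2.COLOR_BGR2HSV),(3,120,60),(16,255,255)); m[:225]=0; m[265:]=0; m[:,:210]=0; m[:,275:]=0
    p=np.argwhere(m); n=f[:-4]
    top=[p[p[:,1]==c][:,0].min() for c in range(228,258)]
    X=np.array([672.,-37.5,80]);d=np.array([.99,-.143,0])
    print(f,len(p),p.mean(0).round(2)[::-1],'top',np.mean(top).round(2),'px per 10mm',(proj(n,X+10*d)-proj(n,X)).round(2))
E
python3 - <<'E'
from h import *
orange('scene1.png',False); orange('s2.png')
E
python3 -m handwheel '[[[1,0.04,-0.006,0,0],[1,0.08,-0.012,0,0],[1,0.12,-0.017,0,0],[1,0.12,-0.017,0,0],[1,0.12,-0.017,0,0],[1,0.1,-0.014,0,0],[1,0.07,-0.01,0,0],[1,0.04,-0.006,0,0],[1,0.02,-0.003,0,0],[1,0,0,0,0]]]'
python3 - <<'E'
from h import *
orange('s3.png'); print(ctrl.sense()['force'])
E
```

```text
scene1.png 395 [242.03 241.15] top 236.3 px per 10mm [-0.61  2.09]
s2.png 406 [241.84 241.09] top 236.17 px per 10mm [-0.61  2.09]
time_s: 8.75
eef_pos: [599.4, -27.0, 127.8]
ee_rot: [-0.0, 0.072, 0.997, -0.0]
force: [-1.0, 0.5, -3.2]
grip_width: 0.126
grip_force: 58.4
s3.png 410 [241.55 241.14] top 236.23 px per 10mm [-0.61  2.09]
[ 0.85171783 -0.16802804 -1.28888309]
```

```bash
python3 -m handwheel '[[[1,0.02,-0.003,0,0],[1,0.04,-0.006,0,0],[1,0.05,-0.007,0,0],[1,0.04,-0.006,0,0],[1,0.02,-0.003,0,0],[1,0,0,0,0],[1,0,0,0,0]]]'
python3 - <<'E'
from h import *
orange('s4.png'); print(ctrl.sense()['force'])
E
python3 -m handwheel '[[[1,0.02,-0.003,0,0],[1,0.03,-0.004,0,0],[1,0.03,-0.004,0,0],[1,0.02,-0.003,0,0],[1,0,0,0,0],[1,0,0,0,0],[1,0,0,0,0]]]'
python3 - <<'E'
from h import *
orange('s5.png'); print(ctrl.sense()['force'])
E
```

```text
time_s: 9.5
eef_pos: [607.8, -28.3, 127.7]
ee_rot: [-0.0, 0.072, 0.997, -0.0]
force: [-1.0, 0.4, -1.4]
grip_width: 0.128
grip_force: 58.4
s4.png 396 [241.54 241.57] top 236.97 px per 10mm [-0.61  2.09]
[-1.65668261  0.31474085 -3.69753158]
time_s: 10.25
eef_pos: [612.9, -29.0, 127.8]
ee_rot: [-0.0, 0.072, 0.997, -0.0]
force: [-0.4, 0.0, -3.0]
grip_width: 0.128
grip_force: 58.4
s5.png 363 [241.74 242.31] top 238.07 px per 10mm [-0.61  2.09]
[-0.8829497  -1.14109968 -1.81173501]
```

```bash
python3 -m handwheel '[[[1,0.02,-0.003,0,0],[1,0.03,-0.004,0,0],[1,0.01,-0.001,0,0],[1,0,0,0,0],[1,0,0,0,0],[1,0,0,0,0],[1,0,0,0,0],[1,0,0,0,0],[1,0,0,0,0]]]'
python3 - <<'E'
from h import *
orange('s6.png'); s=[ctrl.sense()['force']]; print(s)
a=[cv2.imread('pics/%s.png'%f)[205:290,195:305] for f in('s3','s6')]
cv2.imwrite('pics/press1.png',np.hstack([cv2.resize(x,(396,306),interpolation=cv2.INTER_CUBIC) for x in a]))
E
```

```text
time_s: 11.2
eef_pos: [615.9, -29.4, 127.8]
ee_rot: [0.0, 0.072, 0.997, -0.0]
force: [-1.1, 0.5, -2.4]
grip_width: 0.122
grip_force: 58.5
s6.png 341 [241.47 242.68] top 238.67 px per 10mm [-0.61  2.09]
[array([-1.31172278,  0.71515358, -2.04743374])]
```

View pics/press1.png

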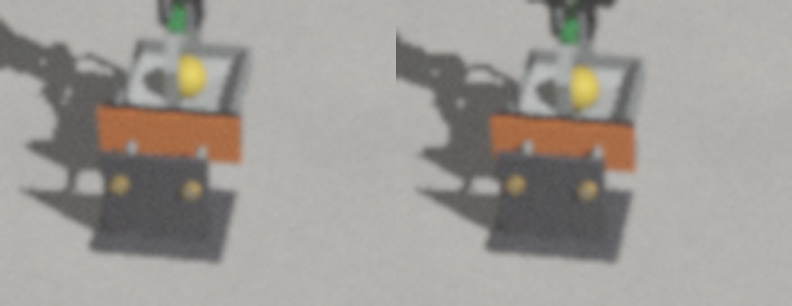

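Left to right, the orange back moved about 9 px in the crop, roughly 2.4 image px, so the bar is pushed in about 11–12 mm. It was held over 0.6 s, with the ball centred at (583,88). Now I draw back 70 mm and make the quarter turn (-90° keeps joint 6 in range).

```bash
python3 -m handwheel '[[[1,-0.03,0.004,0,0],[1,-0.07,0.01,0,0],[1,-0.1,0.014,0,0],[1,-0.13,0.019,0,0],[1,-0.15,0.021,0,0],[1,-0.15,0.021,0,0],[1,-0.15,0.021,0,0],[1,-0.15,0.021,0,0],[1,-0.14,0.02,0,0],[1,-0.12,0.017,0,0]]]'
python3 -m handwheel '[[[1,-0.1,0.014,0,0],[1,-0.07,0.01,0,0],[1,-0.04,0.006,0,0],[1,0,0,0,0],[1,0,0,0,-0.1],[1,0,0,0,-0.2],[1,0,0,0,-0.3],[1,0,0,0,-0.4],[1,0,0,0,-0.5],[1,0,0,0,-0.5]]]'
python3 -m handwheel '[[[1,0,0,0,-0.5],[1,0,0,0,-0.5],[1,0,0,0,-0.5],[1,0,0,0,-0.5],[1,0,0,0,-0.5],[1,0,0,0,-0.5],[1,0,0,0,-0.5],[1,0,0,0,-0.5],[1,0,0,0,-0.5],[1,0,0,0,-0.5]]]'
python3 -m handwheel '[[[1,0,0,0,-0.5],[1,0,0,0,-0.5],[1,0,0,0,-0.5],[1,0,0,0,-0.5],[1,0,0,0,-0.5],[1,0,0,0,-0.5],[1,0,0,0,-0.4],[1,0,0,0,-0.35],[1,0,0,0,-0.3],[1,0,0,0,-0.2]]]'
python3 -m handwheel '[[[1,0,0,0,0],[1,0,0,0,0],[1,0,0,0,0],[1,0,0,0,0]]]'
python3 - <<'E'
from h import *
orange('s7.png'); snap('wrist','w7.png'); s=ctrl.sense(); q=s['ee_rot']; print(s['joints'],'yaw of tool y',np.degrees(2*np.arctan2(q[2],q[1]))-90)
a=cv2.imread('pics/s7.png')[180:285,180:320]; b=cv2.imread('pics/w7.png')
cv2.imwrite('pics/turn.png',np.hstack([cv2.resize(a,(400,300),interpolation=cv2.INTER_CUBIC),cv2.resize(b,(400,300))]))
E
```

```text
time_s: 12.25
eef_pos: [555.8, -20.9, 127.9]
ee_rot: [0.0, 0.072, 0.997, -0.0]
force: [-0.2, -0.5, -2.4]
grip_width: 0.124
grip_force: 58.4
time_s: 13.25
eef_pos: [546.0, -19.5, 127.7]
ee_rot: [0.0, 0.212, 0.977, -0.0]
force: [0.3, -0.2, -3.0]
grip_width: 0.126
grip_force: 58.4
time_s: 14.25
eef_pos: [546.0, -19.5, 127.8]
ee_rot: [0.0, 0.534, 0.846, 0.0]
force: [0.4, -0.6, -3.6]
grip_width: 0.121
grip_force: 58.4
time_s: 15.25
eef_pos: [546.0, -19.5, 127.8]
ee_rot: [-0.0, 0.757, 0.653, -0.0]
force: [-0.6, 0.1, -2.5]
grip_width: 0.129
grip_force: 58.4
time_s: 15.65
eef_pos: [545.9, -19.5, 127.8]
ee_rot: [0.0, 0.756, 0.654, 0.0]
force: [0.6, -0.4, -2.5]
grip_width: 0.126
grip_force: 58.4
s7.png 406 [241.94 241.11] top 236.13 px per 10mm [-0.61  2.09]
[-2.50237043e-01  4.60116380e-01  1.57084042e+00  9.89478557e-06
  1.11068023e+00 -1.05843050e-01] yaw of tool y -8.27341815523647
```

View pics/turn.png

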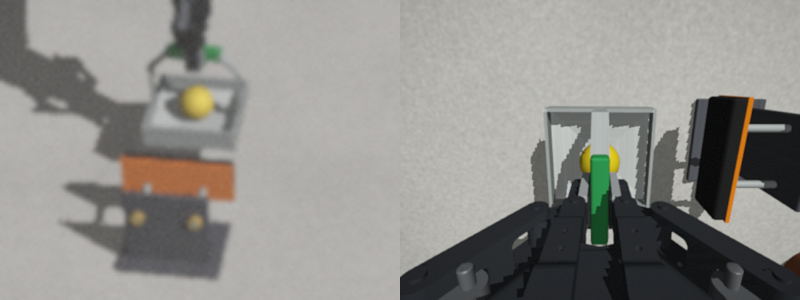

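The wrist camera now sees the bar, its orange edge running from about (752,97) to (730,222). The dish is turned with the ball centred at (198,102) and the bar is back out. I'll fit that edge to check yaw and lateral offset.

```bash
python3 - <<'E'
from h import *
im=cv2.imread('pics/w7.png'); m=cv2.inRange(cv2.cvtColor(im,cv2.COLOR_BGR2HSV),(5,150,100),(18,255,255)); m[:,:490]=0; m[:,540:]=0
n,l,st,_=cv2.connectedComponentsWithStats(m); i=1+st[1:,4].argmax(); p=np.argwhere(l==i)[:,::-1].astype(np.float32); print(st[i])
r=[min(p[p[:,1]==v][:,0]) for v in range(st[i,1]+5,st[i,1]+st[i,3]-5)]
v=np.arange(st[i,1]+5,st[i,1]+st[i,3]-5); k=np.polyfit(v,r,1)
A,B=[back('w7',np.polyval(k,y),y,90) for y in (st[i,1],st[i,1]+st[i,3])]
d=A-B; yaw=np.degrees(np.arctan2(d[1],d[0])); M=(A+B)/2
print(A.round(1),B.round(1),np.hypot(*d[:2]),yaw,M)
y=np.array([.143,.99]); print('lateral of tool vs bar middle',(np.array([546,-19.5])-M[:2])@y)
E
```

```text
[490 136   5  33 107]
[678.8  23.6  90. ] [679.8   3.5  90. ] 20.1802147453894 92.9765368169823 [679.28512019  13.57054909  90.        ]
lateral of tool vs bar middle -51.799615782990244
```

```bash
python3 - <<'E'
from h import *
im=cv2.imread('pics/w7.png'); m=cv2.inRange(cv2.cvtColor(im,cv2.COLOR_BGR2HSV),(5,150,100),(18,255,255)); m[:,:440]=0; m[:,520:]=0
n,l,st,_=cv2.connectedComponentsWithStats(m); i=1+st[1:,4].argmax(); p=np.argwhere(l==i)[:,::-1].astype(np.float32); print(st[i])
v=np.arange(st[i,1]+5,st[i,1]+st[i,3]-5); r=[min(p[p[:,1]==y][:,0]) for y in v]; k=np.polyfit(v,r,1)
A,B=[back('w7',np.polyval(k,y),y,90) for y in (st[i,1],st[i,1]+st[i,3])]
d=A-B; yaw=np.degrees(np.arctan2(d[1],d[0])); M=(A+B)/2
print(A.round(1),B.round(1),np.hypot(*d[:2]),yaw,M)
y=np.array([.143,.99]); print('lateral of tool vs bar middle',(np.array([546,-19.5])-M[:2])@y)
E
```

```text
[ 455  136   40  176 1296]
[677.7  23.8  90. ] [659.9 -97.   90. ] 122.07433725902321 81.63044193023704 [668.8297536  -36.58882865  90.        ]
lateral of tool vs bar middle -0.6467144031406491
```

The bar's yaw is -8.4°, its length 122 mm, and the lateral offset is under 1 mm, so the dish is aligned. Now the plain-side press, the same 70 mm advance.

```bash
python3 -m handwheel '[[[1,0.03,-0.004,0,0],[1,0.07,-0.01,0,0],[1,0.1,-0.014,0,0],[1,0.13,-0.019,0,0],[1,0.15,-0.021,0,0],[1,0.15,-0.021,0,0],[1,0.14,-0.02,0,0],[1,0.12,-0.017,0,0],[1,0.1,-0.014,0,0],[1,0.07,-0.01,0,0]]]'
python3 -m handwheel '[[[1,0.05,-0.007,0,0],[1,0.05,-0.007,0,0],[1,0.05,-0.007,0,0],[1,0.05,-0.007,0,0],[1,0.05,-0.007,0,0],[1,0.04,-0.006,0,0],[1,0.03,-0.004,0,0],[1,0.02,-0.003,0,0],[1,0,0,0,0],[1,0,0,0,0]]]'
python3 -m handwheel '[[[1,0,0,0,0],[1,0,0,0,0],[1,0,0,0,0],[1,0,0,0,0],[1,0,0,0,0]]]'
python3 - <<'E'
from h import *
orange('s8.png'); snap('wrist','w8.png'); s=ctrl.sense(); q=s['ee_rot']; print(s['force'])
a=cv2.imread('pics/s8.png')[180:285,180:320]; b=cv2.imread('pics/w8.png')
cv2.imwrite('pics/press2.png',np.hstack([cv2.resize(a,(400,300),interpolation=cv2.INTER_CUBIC),cv2.resize(b,(400,300))]))
E
```

```text
time_s: 16.75
eef_pos: [599.3, -27.1, 127.7]
ee_rot: [-0.0, 0.756, 0.654, -0.0]
force: [-0.7, 0.1, -2.0]
grip_width: 0.129
grip_force: 58.4
time_s: 17.75
eef_pos: [615.8, -29.4, 127.8]
ee_rot: [-0.0, 0.756, 0.654, -0.0]
force: [-1.4, -0.1, -2.4]
grip_width: 0.126
grip_force: 58.5
time_s: 18.25
eef_pos: [615.9, -29.4, 127.8]
ee_rot: [-0.0, 0.756, 0.654, -0.0]
force: [-2.4, 0.2, -0.9]
grip_width: 0.13
grip_force: 58.5
s8.png 347 [241.55 242.42] top 238.33 px per 10mm [-0.61  2.09]
[-0.93639443 -0.5029724  -2.25776963]
```

View pics/press2.png

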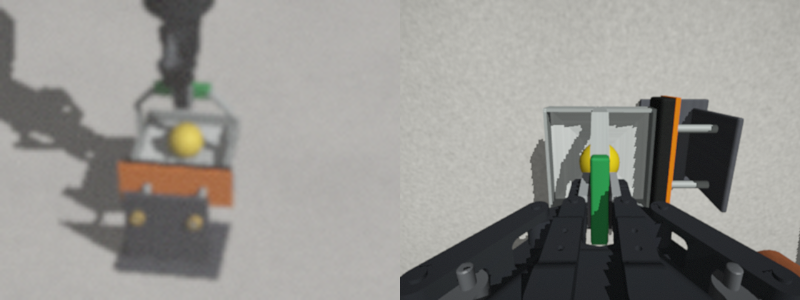

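The dish's plain side lies flush on the bar at about (655,150). The bar is in about 10 mm and the ball is centred at (600,160) in the wrist view, so I'm handing in.

```bash
python3 -c "
from rig import ctrl; print(ctrl.finish_job())"
```

```text
the job is handed in; nothing more can be done
None
```

I pressed a handle side and then, after a quarter turn, a plain side square on the middle of the drip bar, each about 10–12 mm in by camera; the job was handed in at about 18 s with the dish still held there and the ball centred, but no verdict came back.

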